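# Index the sleeve carrier to the next station

### The arm

A 6-joint arm with a two-finger parallel gripper is mounted at the origin on the work surface. World frame = base frame: x ahead of the robot, y to its left, z up, the work surface at z = 0. Lengths are in m, angles in rad, forces in N, time in s.
With the tool pointing down it reaches from about 0.425 to 0.95 m from the base axis. Payload 3.5 kg.
Tool frame: the origin (TCP) lies midway between the tips of the shut fingers; the grasp point (between the pads) lies 19 mm behind it (arm.tcp_to_grasp is the distance from the TCP to the grasp point, in m); z points along the fingers, y is the line along which they close (so a half turn about z gives the same grasp; the last joint's range is limited). The gripper opens to 85 mm and grips with 20 to 120 N. Pads are 22 mm wide; open, the fingers measure 114 mm over their backs; the gripper's body (76 mm by 85 mm) begins 54 mm behind the grasp point. The pads swing forward as they close: fully open they stand 13 mm farther back than shut.
Start: joints at [-1.452, 0.286, 1.577, -0, 1.279, -0.15], TCP at [0.179, -0.651, 0.231] pointing down, gripper open.
Joint ranges: [-2.77, 2.77], [-0.9, 2.22], [0.21, 2.48], [-1.53, 4.67], [0.24, 2.81], [-2.84, 2.84]. Speed limits (rad/s): [2.79, 2.79, 3.14, 3.14, 3.14, 3.14].

### API

Orientations are given as a unit quaternion [w, x, y, z].
In Python, from bench import arm gives the robot as it stands.
- The arm moves only by the shell command python3 -m handwheel 'ROWS' [FORCE]. ROWS is a JSON object of lists of equal length, an entry for each row: "rot": the turn, a rotation vector about the tool's x, y, z normalised to -1 to 1, where 1 is 45 degrees, a list of three; "offset": the shift along the tool's x, y, z normalised to -1 to 1, where 1 is 200 mm, a list of three; "jaw": the gripper's target within -1 to 1 (shut at 1, half-way at 0, fully open at -1). A call has 1 to 5 rows; each row is the pose to reach, as a shift and turn from the pose commanded when the call began, along the tool's axes at that moment; what a row does not reach only later rows make up. A row lasts 1/12 s, in which the tool goes at most 41.7 mm and 7.16 degrees, less where a joint would pass 70% of its speed; a pose out of reach is approached as far as the arm can. A call with a number of a shift or a turn outside -1 to 1 is refused whole. A call with a gripper value outside its range is refused whole. The fingers move at their own pace and stop on an object; FORCE is the grip in N (left out, the last holds). Time passes only in rows, so rows that repeat a pose let the fingers close. It gives the time, the measured TCP pose, the force, the opening and the grip force at its end, in the units of the state.
- arm.read_state(): the state, without advancing time (a new reading comes with each control period).
- arm.get_image(name): name is "scene" or "top" or "wrist"; returns the picture (420x560x3 uint8, red, green, blue); there is no depth.
- arm.get_calibration(name): a dict with "fx", "fy", "cx", "cy" (pixels), "extrinsics" (4x4, takes a point from world to camera coordinates). Camera axes: x right, y up, looking along -z (the intrinsics and any distortion apply to the point x, -y, -z); pixel columns grow to the right and rows downward; lengths in m; the calibration is good to about 2 mm. A picture is of the moment at which its call begins: read the wrist's pose just before it. get_calibration takes no time and is no camera call; for the wrist camera it gives the pose at the moment of the call.
- arm.sign_off(): hands the job in; it is judged then, once.
The state is a dict: "t": time; "joints": joint angles; "joint_velocities": joint speeds; "joint_torque": joint torques, N m; "eef_pos": TCP position; "tool_rot": TCP orientation; "ft_force": force on the tool from outside, world axes, zero at the start; "moment": the same for the moment, N m; "finger_gap": finger opening in m; "finger_force": force on a finger pad.
Only numpy, scipy, OpenCV 4.12 (cv2) and the standard library are available. Lean on these libraries where they do the work, as an engineer would, in place of code of your own. Each camera call takes 0.05 s, during which the arm holds its last target. There are 200 camera calls.

### The job

Two indexing slides stand on the bench. Push the carrier that has the upright metal sleeve clamped on it along its rail to the next station, the green one, so that it sits in the detent there, and let go of it. Do not let it run on to the yellow end station, and leave the other carrier, the one with the flat copper plate, where it is.

Things in the scene. Friction and masses are not known exactly. Their poses are not given: they have to be found in the camera images.
- sleeve_carrier (a joint): Travel in m of the carrier to push (0.8 kg). Starts at 0 to 0.07; 0.150 is the green detent, 0.250 the yellow one, end stop 0.262. Friction about 1.2 N; it stays where left. A spring plunger rides over pins: from 0.122 a push of 4 to 6 N is needed; past 0.140 it snaps forward into the detent and centres itself from within 9 mm either side; pushing it on out of the detent takes 7 N.
- sleeve_tab (a point): Centre of the rear face of that carrier's red push tab, 72 mm above the bench. y: direction of travel, z up, x across. Tab 50 mm wide (x), 12 mm thick (to +y), 44 mm tall (22 up, 22 down to the teal deck, 70 mm by 110 mm long). Behind it (-y) all is clear above 34 mm. 50 mm ahead of this face begins the clamp with the sleeve (44 mm across, top 112 mm up). Push this face with shut fingers.
- sleeve_station (a point): Green station of that carrier's rail: point on the rail's axis, 36 mm above the bench, y along the travel. In the detent the deck's centre (white lines) is over it, the tab's rear face 55 mm short of it. Marked by a green band and blocks on the rail's edges; yellow ones mark the end station 100 mm on. Rail: dark steel base 90 by 400 mm with a bright bar, fixed to the bench.
- plate_tab (a point): Rear face of the red push tab on the other carrier, which must stay put: built alike, on a like rail about 190 mm from the first (nearer to or farther from the robot, swapped at random), but carrying a flat square copper-coloured plate 66 mm wide, its top 72 mm above the bench, screw heads 8 mm higher. No red tab or deck of it may be pushed.

How it is judged:
By the outcome, as a careful person would: the job done as asked, in the order asked, and still so for the second after the job is handed in, with the robot touching nothing.
It also fails if it takes over 34 s, if anything falls off the work surface, if the arm or the gripper's body presses on something with over 40 N, if the wrist force passes 120 N, or if a joint passes its speed limit or range.

## Working session

There is one attempt and no reset: what is moved stays moved. The work goes in short steps, Python scripts to look and compute and a shell command to move; the robot and the scene stay as the last step left them, time stands still between calls to the robot, and variables do not carry over. Pictures are saved under pics/ and viewed, at most 10 in all, crops included, and the job is handed in when it is done.

```bash
mkdir -p pics; python3 - <<'E'
from bench import arm
import cv2,numpy as np
s=arm.read_state();print(s['t'],s['eef_pos'],s['tool_rot'])
for n in('top','scene'):
    c=arm.get_calibration(n);print(n,c)
    cv2.imwrite(f'pics/{n}0.png',arm.get_image(n)[:,:,::-1])
E
```

```text
0.0 [ 0.17921564 -0.65009129  0.22992284] [-1.18176114e-03  9.90980829e-01  1.33998503e-01  2.16235329e-05]
top {'fx': 421.9972723543218, 'fy': 421.9972723543218, 'cx': 275.40623637677106, 'cy': 209.6919237489478, 'extrinsics': array([[ 1.16496864e-01, -9.93190701e-01, -8.43306733e-04,
        -9.35569071e-02],
       [ 9.59826698e-01,  1.12365103e-01,  2.57112414e-01,
        -5.59061882e-01],
       [-2.55266900e-01, -3.07622182e-02,  9.66381134e-01,
        -5.99226366e-01],
       [ 0.00000000e+00,  0.00000000e+00,  0.00000000e+00,
         1.00000000e+00]])}
scene {'fx': 452.4700518985897, 'fy': 452.4700518985897, 'cx': 282.7803383255223, 'cy': 209.73184536925598, 'extrinsics': array([[-0.85259224,  0.52252084,  0.00764552,  0.50008773],
       [-0.3072457 , -0.51305714,  0.80148141,  0.08879073],
       [ 0.42271333,  0.68098778,  0.59797081, -0.98482567],
       [ 0.        ,  0.        ,  0.        ,  1.        ]])}
```

View pics/top0.png

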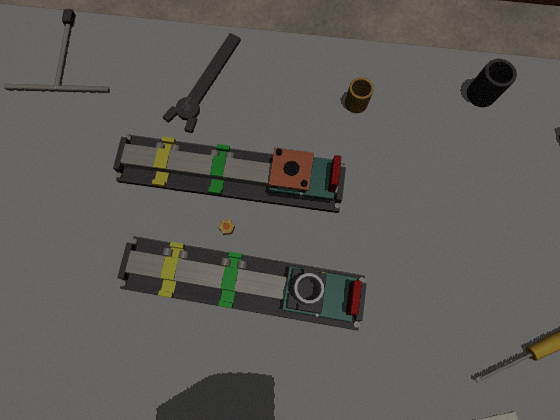

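View pics/scene0.png

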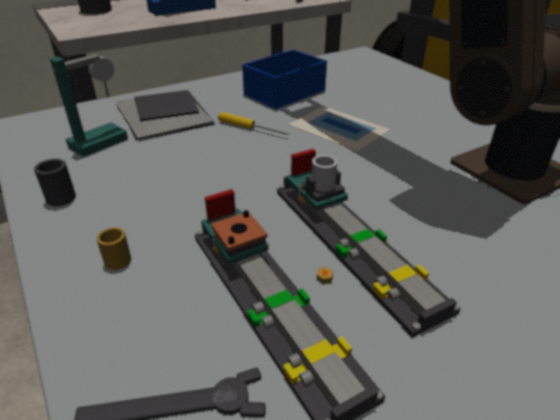

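Top view: the sleeve carrier is on the near (lower) rail. Its tab is at about (355,298), the green band at (231,279) and yellow at (172,270). The scene view confirms this. Next I'll measure these by colour mask.

```bash
cat > h.py <<'E'
from bench import arm
import cv2,numpy as np
def ray(c,u,v,z):
    E=c['extrinsics'];R=E[:3,:3];C=-R.T@E[:3,3]
    d=R.T@np.array([(u-c['cx'])/c['fx'],-(v-c['cy'])/c['fy'],-1]);return C+d*(z-C[2])/d[2]
def blobs(im,col,amin=25):
    h=cv2.cvtColor(im,cv2.COLOR_RGB2HSV);H,S,V=cv2.split(h)
    m={'red':((H<5)|(H>174))&(S>170)&(V>50),'green':(H>52)&(H<68)&(S>180),'yel':(H>24)&(H<33)&(S>180)}[col].astype(np.uint8)
    n,l,st,ce=cv2.connectedComponentsWithStats(m)
    return [(np.argwhere(l==i)[:,::-1],st[i]) for i in range(1,n) if st[i][4]>=amin]
E
python3 - <<'E'
from h import *
im=cv2.imread('pics/top0.png')[:,:,::-1].copy();c=arm.get_calibration('top')
E=c['extrinsics'];print('cam',-E[:3,:3].T@E[:3,3])
for col,z in(('red',.094),('green',.036),('yel',.036)):
    for p,st in blobs(im,col):
        r=cv2.minAreaRect(p.astype(np.float32));b=cv2.boxPoints(r)
        print(col,st,np.round(ray(c,*r[0],z),4));print([ (np.round(q).tolist(),np.round(ray(c,*q,z)[:2],4).tolist()) for q in b])
E
python3 -c "
import cv2;i=cv2.imread('pics/top0.png')[230:335,110:375];cv2.imwrite('pics/c.png',cv2.resize(i,None,fx=3,fy=3,interpolation=cv2.INTER_CUBIC))"
```

```text
cam [ 0.39453895 -0.04853434  0.72274391]
red [331 156  10  29 196] [ 0.6364 -0.1157  0.094 ]
[([331.0, 184.0], [0.6128, -0.1097]), ([334.0, 155.0], [0.6604, -0.1105]), ([341.0, 156.0], [0.6605, -0.1217]), ([338.0, 184.0], [0.6129, -0.1207])]
red [351 280  11  35 252] [ 0.4432 -0.1605  0.094 ]
[([350.0, 313.0], [0.4189, -0.1539]), ([354.0, 280.0], [0.4679, -0.156]), ([361.0, 280.0], [0.468, -0.1671]), ([358.0, 314.0], [0.419, -0.1649])]
green [217 146  12   7  32] [0.6736 0.0783 0.036 ]
[([216.0, 152.0], [0.668, 0.0878]), ([217.0, 146.0], [0.6789, 0.0886]), ([228.0, 147.0], [0.6793, 0.0687]), ([228.0, 153.0], [0.6684, 0.068])]
green [209 191  13   4  27] [0.5941 0.079  0.036 ]
[([209.0, 191.0], [0.5955, 0.0896]), ([221.0, 191.0], [0.5979, 0.0693]), ([221.0, 194.0], [0.5926, 0.0685]), ([209.0, 194.0], [0.5902, 0.0887])]
```

View pics/c.png

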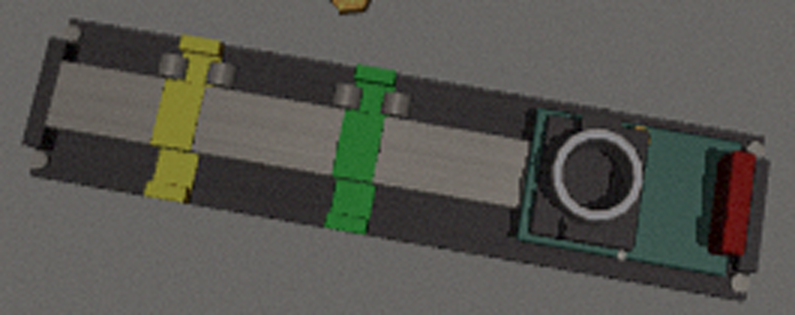

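```bash
python3 - <<'E'
from h import *
c=arm.get_calibration('top')
f=lambda u,v,z:ray(c,110+u/3,230+v/3,z)[:2]
g=f(360,145,.036);y=f(182,115,.036);d=(y-g);print(g,y,np.linalg.norm(d),d/np.linalg.norm(d))
# base outer edges z~? (rail base corners)
for z in(.0,.02,.036):
    A=f(72,20,z);B=f(765,138,z);C=f(32,175,z);D=f(742,300,z)
    print(z,A,B,C,D,np.linalg.norm(B-A),np.linalg.norm(A-C),(A-B)/np.linalg.norm(A-B),(C-D)/np.linalg.norm(C-D),(A+B+C+D)/4)
print('tab top rear',f(755,155,.094),f(743,253,.094),'front top',f(733,152,.094),f(722,250,.094))
print('deck',[f(*p,.05) for p in((540,108),(520,240),(728,272))])
E
```

```text
[0.45353796 0.03276959] [0.45826673 0.13081639] 0.09816076715088613 [0.04817376 0.99883897]
0.0 [0.5084649  0.21362036] [ 0.48726016 -0.19047396] [0.41854566 0.21805015] [ 0.39748928 -0.1834375 ] 0.40465029643945305 0.09002828299970855 [0.05240262 0.99862604] [0.05237394 0.99862754] [0.45294    0.01443976]
0.02 [0.5053123  0.20636593] [ 0.48469435 -0.18654616] [0.41788134 0.21067314] [ 0.39740763 -0.17970442] 0.39345268432972547 0.08753699162835443 [0.05240262 0.99862604] [0.05237394 0.99862754] [0.45132391 0.01269712]
0.036 [0.50279023 0.20056239] [ 0.4826417  -0.18340392] [0.41734988 0.20477153] [ 0.39734232 -0.17671795] 0.38449459464194335 0.08554395853127107 [0.05240262 0.99862604] [0.05237394 0.99862754] [0.45003103 0.01130301]
tab top rear [ 0.46633288 -0.16764932] [ 0.41893099 -0.16491225] front top [ 0.46653293 -0.15681053] [ 0.41915463 -0.15476021]
deck [array([ 0.48275565, -0.06102364]), array([ 0.41372649, -0.05809576]), array([ 0.410272  , -0.16603483])]
```

Travel direction is (0.052, 0.999). The tab's rear face is at about (0.443, -0.166), and its detent target is (0.451, -0.022), about 144 mm of travel. I'll shut the fingers, turn the tool and start moving.

```bash
python3 -m handwheel '{"rot":[[0,0,0.41],[0,0,0.41],[0,0,0.41],[0,0,0.41],[0,0,0.41]],"offset":[[0.73,-0.68,0],[0.73,-0.68,0],[0.73,-0.68,0],[0.73,-0.68,0],[0.73,-0.68,0]],"jaw":[1,1,1,1,1]}'
cat > st.py <<'E'
from h import *
from scipy.spatial.transform import Rotation as Ro
import sys
s=arm.read_state();q=s['tool_rot'];R=Ro.from_quat([q[1],q[2],q[3],q[0]]).as_matrix()
print(s['t'],np.round(s['eef_pos'],4),np.round(s['ft_force'],1),s['finger_gap']);print(np.round(R,3))
T=np.array([float(a) for a in sys.argv[1:4]])
print('offset',np.round(R.T@(T-s['eef_pos'])/.2,3))
X=np.array([.9986,-.0523,0]);D=np.array([.0523,.9986,0]);W=np.c_[X,-D,[0,0,-1]]
print('rot',np.round(np.degrees(Ro.from_matrix(R.T@W).as_rotvec())/45,3))
E
python3 st.py .4395 -.226 .15
```

```text
t: 0.52
eef_pos: [0.2849, -0.478, 0.2305]
tool_rot: [-0.001, 1.0, -0.026, -0.0]
ft_force: [1.0, -0.8, 0.3]
finger_gap: 0.0258
finger_force: 0.0
0.5167 [ 0.2849 -0.478   0.2305] [ 1.  -0.8  0.3] 0.02576718558739549
[[ 0.999 -0.053 -0.   ]
 [-0.053 -0.999  0.002]
 [-0.    -0.002 -1.   ]]
offset [ 0.706 -1.298  0.405]
rot [-0.003  0.    -0.001]
```

```bash
python3 -m handwheel '{"rot":[[0,0,0],[0,0,0],[0,0,0],[0,0,0],[0,0,0]],"offset":[[0.54,-0.99,0],[0.54,-0.99,0],[0.54,-0.99,0],[0.54,-0.99,0],[0.54,-0.99,0]],"jaw":[1,1,1,1,1]}'
python3 st.py .4395 -.226 .072
```

```text
t: 0.93
eef_pos: [0.3936, -0.3014, 0.2309]
tool_rot: [-0.0, 1.0, -0.027, -0.0]
ft_force: [0.9, -0.0, 0.5]
finger_gap: 0.0001
finger_force: 0.0
0.9333 [ 0.3936 -0.3014  0.2309] [ 0.9 -0.   0.5] 0.00012372960077605412
[[ 0.999 -0.054 -0.   ]
 [-0.054 -0.999  0.   ]
 [-0.    -0.    -1.   ]]
offset [ 0.209 -0.389  0.795]
rot [-0.001  0.    -0.002]
```

```bash
python3 -m handwheel '{"rot":[[0,0,0],[0,0,0],[0,0,0],[0,0,0],[0,0,0]],"offset":[[0.1,-0.18,0],[0.2,-0.37,0],[0.2,-0.37,0.2],[0.2,-0.37,0.4],[0.2,-0.37,0.6]],"jaw":[1,1,1,1,1]}'
python3 -m handwheel '{"rot":[[0,0,0],[0,0,0],[0,0,0]],"offset":[[0,0,0.1],[0,0,0.2],[0,0,0.2]],"jaw":[1,1,1]}'
python3 st.py .4426 -.1663 .072
python3 - <<'E'
from h import *
a=arm.get_image('top')[200:350,200:400,::-1];b=arm.get_image('scene')[100:250,240:440,::-1]
cv2.imwrite('pics/d.png',cv2.resize(np.hstack([a,b]),None,fx=2,fy=2,interpolation=cv2.INTER_CUBIC))
E
```

```text
t: 1.35
eef_pos: [0.438, -0.2308, 0.1107]
tool_rot: [0.001, 1.0, -0.025, 0.001]
ft_force: [0.4, -0.2, -0.4]
finger_gap: -0.0002
finger_force: 0.0
t: 1.6
eef_pos: [0.4339, -0.229, 0.0663]
tool_rot: [-0.003, 1.0, -0.027, -0.004]
ft_force: [0.1, 0.2, -0.4]
finger_gap: -0.0001
finger_force: 0.0
1.6 [ 0.4339 -0.229   0.0663] [ 0.1  0.2 -0.4] -0.00012091400071636069
[[ 0.999 -0.053 -0.008]
 [-0.053 -0.999  0.007]
 [-0.008 -0.006 -1.   ]]
offset [ 0.026 -0.316 -0.027]
rot [-0.008  0.011 -0.001]
```

View pics/d.png

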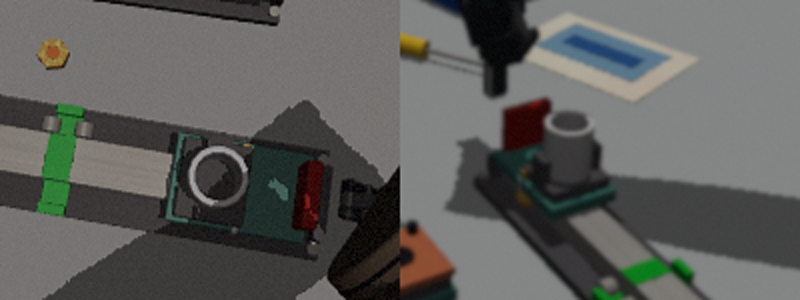

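The picture shows the shut fingers at crop (350,195), behind the centre of the red tab at (308,193), with a clear gap. I'll close that gap now and then push slowly.

```bash
python3 -m handwheel '{"rot":[[0,0,0],[0,0,0],[0,0,0],[0,0,0],[0,0,0]],"offset":[[0.01,-0.05,0],[0.02,-0.1,-0.01],[0.025,-0.15,-0.01],[0.025,-0.17,-0.01],[0.025,-0.19,-0.01]],"jaw":[1,1,1,1,1]}'
python3 -m handwheel '{"rot":[[0,0,0],[0,0,0],[0,0,0],[0,0,0],[0,0,0]],"offset":[[0,-0.02,0],[0,-0.04,0],[0,-0.06,0],[0,-0.08,0],[0,-0.1,0]],"jaw":[1,1,1,1,1]}'
cat > tab.py <<'E'
from h import *
c=arm.get_calibration('top');im=arm.get_image('top')
for p,st in blobs(im,'red'):
    r=cv2.minAreaRect(p.astype(np.float32));print('red',np.round(ray(c,*r[0],.094)[:2],4),st)
E
python3 tab.py;python3 st.py .4506 -.0222 .07
```

```text
t: 2.12
eef_pos: [0.4447, -0.1932, 0.0742]
tool_rot: [0.0, 1.0, -0.026, 0.001]
ft_force: [0.0, -0.7, -0.3]
finger_gap: -0.0001
finger_force: 0.0
t: 2.53
eef_pos: [0.4453, -0.1742, 0.0734]
tool_rot: [0.0, 1.0, -0.027, 0.0]
ft_force: [0.0, -1.2, -0.4]
finger_gap: -0.0
finger_force: 0.8
red [ 0.6364 -0.1156] [331 156  10  29 202]
2.5833 [ 0.4451 -0.1734  0.0732] [-0.3  0.6 -0.4] -0.00019489601180079484
[[ 0.999 -0.053 -0.   ]
 [-0.053 -0.999  0.   ]
 [-0.    -0.    -1.   ]]
offset [-0.013 -0.756  0.017]
rot [-0.001  0.    -0.001]
```

```bash
python3 -m handwheel '{"rot":[[0,0,0],[0,0,0],[0,0,0],[0,0,0],[0,0,0]],"offset":[[0,-0.03,0],[0,-0.06,0],[0,-0.09,0],[0,-0.12,0],[0,-0.15,0]],"jaw":[1,1,1,1,1]}'
python3 -m handwheel '{"rot":[[0,0,0],[0,0,0],[0,0,0],[0,0,0],[0,0,0]],"offset":[[0,-0.03,0],[0,-0.06,0],[0,-0.09,0],[0,-0.12,0],[0,-0.15,0]],"jaw":[1,1,1,1,1]}'
python3 st.py .4506 -.0222 .07
python3 - <<'E'
from h import *
a=arm.get_image('top')[200:350,200:400,::-1];b=arm.get_image('scene')[120:270,260:460,::-1]
cv2.imwrite('pics/a1.png',a);cv2.imwrite('pics/b1.png',b)
cv2.imwrite('pics/e.png',cv2.resize(np.hstack([a,b]),None,fx=2,fy=2,interpolation=cv2.INTER_CUBIC))
E
```

```text
t: 3.0
eef_pos: [0.4469, -0.1435, 0.0734]
tool_rot: [0.0, 1.0, -0.027, 0.0]
ft_force: [-0.6, -1.0, -0.5]
finger_gap: -0.0004
finger_force: 0.8
t: 3.42
eef_pos: [0.4484, -0.1136, 0.0733]
tool_rot: [-0.0, 1.0, -0.027, 0.0]
ft_force: [-0.3, -1.7, -0.4]
finger_gap: 0.0
finger_force: 0.8
3.4167 [ 0.4484 -0.1136  0.0733] [-0.3 -1.7 -0.4] 6.933160051856379e-06
[[ 0.999 -0.053  0.   ]
 [-0.053 -0.999  0.   ]
 [ 0.    -0.    -1.   ]]
offset [-0.014 -0.457  0.017]
rot [-0.    -0.    -0.001]
```

View pics/e.png

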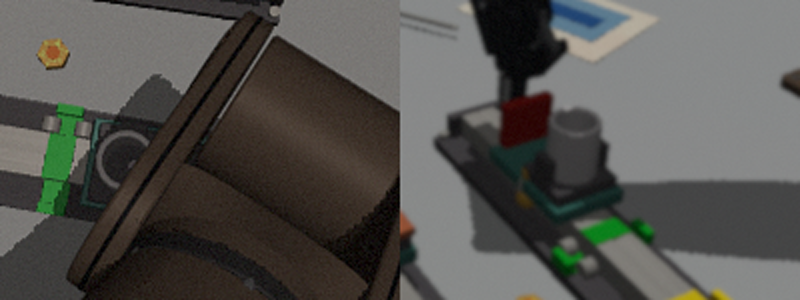

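Fingers are on the tab and the carrier has moved, with its front edge now near the green band. In the scene crop the tab is at (525,120) with the fingers against it. I'll use the shift of the red blob in the scene view to measure travel.

```bash
cat > tr.py <<'E'
from h import *
import sys
c=arm.get_calibration('scene');D=np.array([.0523,.9986])
def f(im):
    P=[p for p,st in blobs(im,'red',60)]
    o=[]
    for p in P:
        u,v=p.mean(0);x=ray(c,u,v,.072)[:2];o.append((np.round(x,4),len(p)))
    return o
i0=cv2.imread('pics/scene0.png')[:,:,::-1].copy()
o0=f(i0);print(o0)
o1=f(arm.get_image('scene'));print(o1)
a=max(o0,key=lambda o:-o[0][0])[0];b=max(o1,key=lambda o:-o[0][0])[0];print('moved',(b-a)@D, 'tab rear along',np.array([.4426,-.1663])@D+(b-a)@D,'goal',np.array([.4506,-.0222])@D)
s=arm.read_state();print('tcp along',s['eef_pos'][:2]@D,s['ft_force'])
E
python3 tr.py
```

```text
[(array([ 0.4268, -0.1842]), 78), (array([ 0.6297, -0.1382]), 117)]
[(array([ 0.4324, -0.1141]), 74), (array([ 0.6297, -0.1381]), 119)]
moved 0.07029474000000001 tab rear along -0.07262446000000002 goal 0.0013974599999999995
tcp along -0.08973396608618443 [ 0.23215892 -0.3523718   0.02415713]
```

```bash
python3 -m handwheel '{"rot":[[0,0,0],[0,0,0],[0,0,0],[0,0,0],[0,0,0]],"offset":[[0,-0.03,0],[0,-0.06,0],[0,-0.09,0],[0,-0.12,0],[0,-0.15,0]],"jaw":[1,1,1,1,1]}' | egrep 'pos|force'
python3 -m handwheel '{"rot":[[0,0,0],[0,0,0],[0,0,0]],"offset":[[0,-0.02,0],[0,-0.04,0],[0,-0.05,0]],"jaw":[1,1,1]}'| egrep 'pos|force'
for i in 1; do python3 tr.py; done
```

```text
eef_pos: [0.4501, -0.0837, 0.0734]
ft_force: [0.3, -2.2, 0.1]
finger_force: 0.8
eef_pos: [0.4506, -0.0736, 0.0733]
ft_force: [-0.8, -1.4, 0.1]
finger_force: 0.7
[(array([ 0.4268, -0.1842]), 78), (array([ 0.6297, -0.1382]), 117)]
[(array([ 0.4348, -0.0748]), 90), (array([ 0.63  , -0.1379]), 123)]
moved 0.10966524 tab rear along -0.03325396000000003 goal 0.0013974599999999995
tcp along -0.049731070606660384 [0.19471771 0.93042093 0.20917491]
```

```bash
python3 -m handwheel '{"rot":[[0,0,0],[0,0,0]],"offset":[[0,-0.015,0],[0,-0.03,0]],"jaw":[1,1]}' | egrep 'pos|ft'
python3 -m handwheel '{"rot":[[0,0,0],[0,0,0]],"offset":[[0,-0.015,0],[0,-0.03,0]],"jaw":[1,1]}' | egrep 'pos|ft'
python3 -m handwheel '{"rot":[[0,0,0]],"offset":[[0,-0.015,0]],"jaw":[1]}' | egrep 'pos|ft'
python3 -m handwheel '{"rot":[[0,0,0]],"offset":[[0,-0.015,0]],"jaw":[1]}' | egrep 'pos|ft'
python3 tr.py | tail -2
```

```text
eef_pos: [0.4507, -0.0682, 0.0733]
ft_force: [-0.7, -0.6, 0.7]
eef_pos: [0.4511, -0.0621, 0.0733]
ft_force: [-1.2, -4.4, 0.1]
eef_pos: [0.4512, -0.0614, 0.0734]
ft_force: [-4.0, -18.7, -1.8]
eef_pos: [0.4513, -0.0607, 0.0735]
ft_force: [-4.9, -23.0, -3.7]
moved 0.12277305000000001 tab rear along -0.020146150000000015 goal 0.0013974599999999995
tcp along -0.03604154757850753 [ -2.60104224 -11.43041469  -1.24953567]
```

```bash
python3 - <<'E'
from h import *
b=arm.get_image('scene')[100:310,240:490,::-1]
cv2.imwrite('pics/f.png',cv2.resize(b,None,fx=2.8,fy=2.8,interpolation=cv2.INTER_CUBIC))
E
python3 tr.py|tail -2; python3 st.py .45 0 .07
```

```text
moved 0.12466516000000001 tab rear along -0.018254040000000013 goal 0.0013974599999999995
tcp along -0.03494767652549533 [-2.24086205 -8.19388464 -0.1532549 ]
4.9333 [ 0.4513 -0.0586  0.0734] [-2.2 -8.2 -0.2] -0.00029356964028278245
[[ 0.999 -0.051 -0.001]
 [-0.051 -0.999 -0.006]
 [-0.     0.006 -1.   ]]
offset [-0.022 -0.293  0.015]
rot [0.007 0.001 0.001]
```

View pics/f.png

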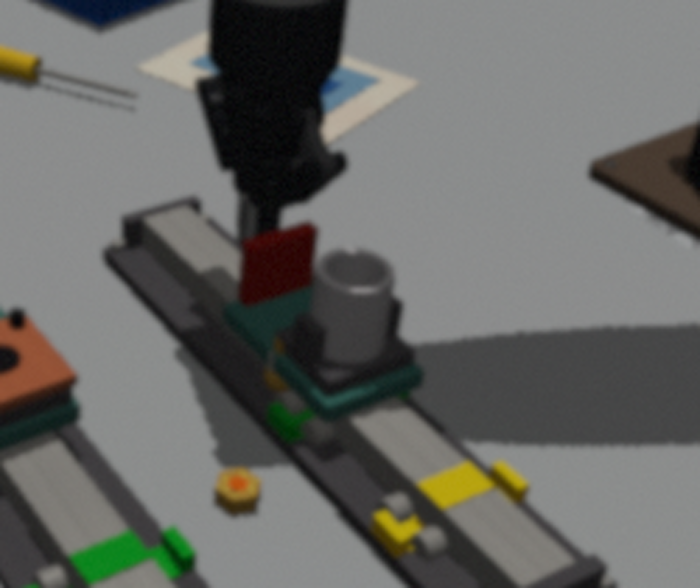

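The scene shows only the fingertips on the tab. The orange plunger is at the first pin, so this is the detent's entry resistance. I'll continue in small steps.

```bash
python3 -m handwheel '{"rot":[[0,0,0],[0,0,0]],"offset":[[0,0,0],[0,0,0]],"jaw":[1,1]}' | egrep 'pos|ft'
for k in 1; do python3 -m handwheel '{"rot":[[0,0,0],[0,0,0],[0,0,0]],"offset":[[0,-0.01,0],[0,-0.015,0],[0,-0.015,0]],"jaw":[1,1,1]}' | egrep 'pos|ft';done
python3 tr.py|tail -2
```

```text
eef_pos: [0.4513, -0.0583, 0.0734]
ft_force: [-2.8, -9.1, -1.0]
eef_pos: [0.4515, -0.0551, 0.0734]
ft_force: [-1.5, -8.0, -0.9]
moved 0.1285597 tab rear along -0.014359500000000025 goal 0.0013974599999999995
tcp along -0.03135264042415273 [-1.97503226 -8.6270868  -0.75957653]
```

```bash
python3 -m handwheel '{"rot":[[0,0,0],[0,0,0],[0,0,0],[0,0,0]],"offset":[[0,-0.01,0],[0,-0.02,0],[0,-0.03,0],[0,-0.03,0]],"jaw":[1,1,1,1]}' | egrep 'pos|ft'
python3 -m handwheel '{"rot":[[0,0,0],[0,0,0],[0,0,0]],"offset":[[0,-0.01,0],[0,-0.015,0],[0,-0.015,0]],"jaw":[1,1,1]}' | egrep 'pos|ft'
python3 tr.py|tail -2
```

```text
eef_pos: [0.4518, -0.0474, 0.0733]
ft_force: [-0.6, -0.6, -0.3]
eef_pos: [0.452, -0.0438, 0.0733]
ft_force: [0.4, 0.1, 0.2]
moved 0.14087909 tab rear along -0.0020401100000000116 goal 0.0013974599999999995
tcp along -0.019970955017508656 [-0.70077344 -0.81899193 -0.15630186]
```

Force fell to zero, which suggests it snapped in. I'll back off and check.

```bash
python3 -m handwheel '{"rot":[[0,0,0],[0,0,0],[0,0,0],[0,0,0]],"offset":[[0,0.05,0],[0,0.2,0],[0,0.4,0],[0,0.5,0]],"jaw":[1,1,1,1]}' | egrep 'pos|ft'
python3 tr.py|tail -2
python3 -m handwheel '{"rot":[[0,0,0],[0,0,0],[0,0,0],[0,0,0],[0,0,0]],"offset":[[0,0.2,-0.2],[0,0.4,-0.4],[0,0.6,-0.5],[0,0.8,-0.5],[0,0.9,-0.5]],"jaw":[1,1,1,1,1]}' | egrep 'pos|ft'
python3 tr.py|tail -2; python3 tab.py
python3 - <<'E'
from h import *
a=arm.get_image('top')[:,:,::-1];cv2.imwrite('pics/top9.png',a)
a=a[225:335,110:375]
cv2.imwrite('pics/g.png',cv2.resize(a,None,fx=3,fy=3,interpolation=cv2.INTER_CUBIC))
E
```

```text
eef_pos: [0.4473, -0.147, 0.0739]
ft_force: [0.8, 0.6, 0.2]
moved 0.14249205 tab rear along -0.000427150000000015 goal 0.0013974599999999995
tcp along -0.1256413684584452 [ 0.81606576 -2.5707932   0.37541561]
eef_pos: [0.4384, -0.321, 0.1756]
ft_force: [-0.0, -0.2, 1.1]
moved 0.14127379 tab rear along -0.0016454100000000138 goal 0.0013974599999999995
tcp along -0.30514178202129655 [-0.24487924 -4.78678571  2.11723271]
red [ 0.6364 -0.1156] [331 156  10  29 201]
red [ 0.4501 -0.0237] [258 265  12  34 251]
```

View pics/g.png

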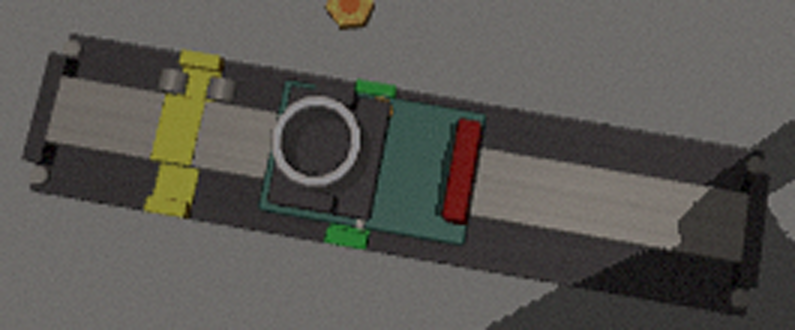

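The deck sits between the green blocks at crop (376,89) and (347,236). The tab is at (462,170), clear of the yellow band. A numeric check on the offset follows.

```bash
python3 - <<'E'
from h import *
c=arm.get_calibration('top');D=np.array([.0523,.9986])
f=lambda u,v,z:ray(c,110+u/3,225+v/3,z)[:2]
dk=np.mean([f(*p,.05) for p in((285,83),(262,208),(485,115),(465,242))],0)
print('deck centre',dk@D, 'tab front/rear',[f(*p,.094)@D for p in((459,118),(444,219),(481,121),(466,222))])
g=ray(c,110+360/3,230+145/3,.036)[:2];print('green',g@D)
for p in((376,89),(347,236)):print('block',[round(f(*p,z)@D,4) for z in(.036,.045)])
for n in('top0','top9'):
    im=cv2.imread(f'pics/{n}.png')[:,:,::-1].copy()
    print(n,[ray(c,*cv2.minAreaRect(p.astype(np.float32))[0],.094)[:2]@D for p,st in blobs(im,'red')])
s=arm.read_state();print(s['t'],s['eef_pos'],s['ft_force'])
E
```

```text
deck centre 0.04731203103313617 tab front/rear [np.float64(0.0048863928903141556), np.float64(0.0034414069916356947), np.float64(-0.0061429437939215055), np.float64(-0.007365522038806328)]
green 0.05644374832332586
block [np.float64(0.0554), np.float64(0.0543)]
block [np.float64(0.0554), np.float64(0.0543)]
top0 [np.float64(-0.08221323662229867), np.float64(-0.13704828864759427)]
top9 [np.float64(-0.08231937354943414), np.float64(-0.00022782879141603076)]
6.9833 [ 0.43755627 -0.32155837  0.17356761] [-0.23814781  0.4482471   0.20102749]
```

```bash
python3 - <<'E'
from h import *
b=arm.get_image('scene');cv2.imwrite('pics/scene9.png',b[:,:,::-1])
a=cv2.imread('pics/top9.png')[245:315,185:285]
b=b[165:265,310:410,::-1]
cv2.imwrite('pics/k.png',np.hstack([cv2.resize(a,(570,400),interpolation=cv2.INTER_CUBIC)[:,:400],cv2.resize(b,(400,400),interpolation=cv2.INTER_CUBIC)]))
E
```

```text
(no output)
```

View pics/k.png

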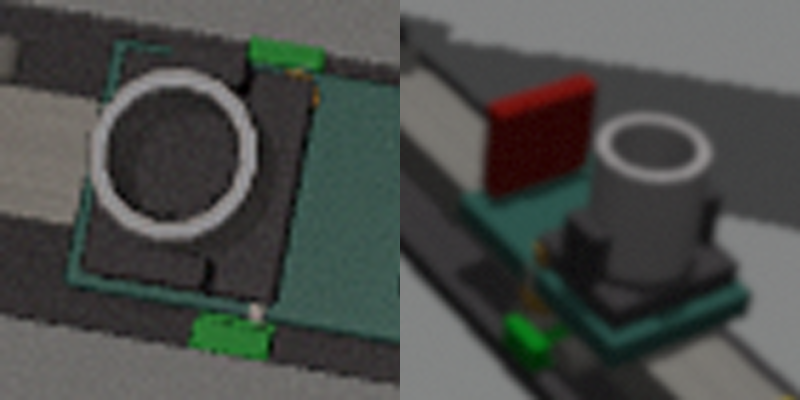

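Close up, the white mark at (257,312) is about 7 mm behind the centre of the green block at (231,335). The carrier is on the crest of the first pin, not in the detent yet, so I'll go back and nudge it over.

```bash
python3 -m handwheel '{"rot":[[0,0,0],[0,0,0],[0,0,0],[0,0,0],[0,0,0]],"offset":[[0,-0.2,0.1],[0,-0.4,0.25],[0,-0.6,0.4],[0,-0.75,0.5],[0,-0.85,0.5]],"jaw":[1,1,1,1,1]}' | egrep 'pos|ft'
python3 -m handwheel '{"rot":[[0,0,0],[0,0,0],[0,0,0]],"offset":[[0,-0.1,0],[0,-0.2,0],[0,-0.2,0]],"jaw":[1,1,1]}' | egrep 'pos|ft'
python3 st.py .4515 -.055 .0733; python3 tr.py|tail -2
```

```text
eef_pos: [0.4429, -0.1439, 0.068]
ft_force: [-0.6, 0.4, -0.1]
eef_pos: [0.4467, -0.1041, 0.0708]
ft_force: [-0.3, 0.1, -0.0]
7.7 [ 0.4467 -0.1041  0.0708] [-0.3  0.1 -0. ] 7.265135050634642e-06
[[ 0.999 -0.048 -0.004]
 [-0.048 -0.999  0.003]
 [-0.004 -0.003 -1.   ]]
offset [ 0.012 -0.246 -0.012]
rot [-0.004  0.005  0.005]
moved 0.14199373 tab rear along -0.0009254700000000116 goal 0.0013974599999999995
tcp along -0.0824612987877183 [-0.3721407  -0.0269497   0.57781265]
```

```bash
python3 -m handwheel '{"rot":[[0,0,0],[0,0,0],[0,0,0],[0,0,0],[0,0,0]],"offset":[[0.01,-0.1,0],[0.01,-0.2,-0.01],[0.01,-0.24,-0.01],[0.01,-0.27,-0.01],[0.01,-0.28,-0.01]],"jaw":[1,1,1,1,1]}' | egrep 'pos|ft'
python3 -m handwheel '{"rot":[[0,0,0],[0,0,0]],"offset":[[0,-0.01,0],[0,-0.01,0]],"jaw":[1,1]}' | egrep 'pos|ft'
python3 -m handwheel '{"rot":[[0,0,0],[0,0,0]],"offset":[[0,-0.01,0],[0,-0.01,0]],"jaw":[1,1]}' | egrep 'pos|ft'
python3 tr.py|tail -2
```

```text
eef_pos: [0.4535, -0.053, 0.0744]
ft_force: [-0.1, 0.2, -0.2]
eef_pos: [0.4538, -0.0517, 0.0745]
ft_force: [-0.5, -0.9, 0.3]
eef_pos: [0.4539, -0.0496, 0.0745]
ft_force: [1.2, 0.1, 0.7]
moved 0.14121005 tab rear along -0.0017091500000000204 goal 0.0013974599999999995
tcp along -0.025851120251944096 [0.65116881 0.28107658 0.1807223 ]
```

```bash
python3 -m handwheel '{"rot":[[0,0,0],[0,0,0],[0,0,0]],"offset":[[0,-0.01,0],[0,-0.02,0],[0,-0.02,0]],"jaw":[1,1,1]}' | egrep 'pos|ft'
python3 -m handwheel '{"rot":[[0,0,0],[0,0,0]],"offset":[[0,-0.01,0],[0,-0.01,0]],"jaw":[1,1]}' | egrep 'pos|ft'
python3 -m handwheel '{"rot":[[0,0,0],[0,0,0]],"offset":[[0,-0.01,0],[0,-0.01,0]],"jaw":[1,1]}' | egrep 'pos|ft'
python3 tr.py|tail -2
```

```text
eef_pos: [0.454, -0.0451, 0.0745]
ft_force: [-0.1, -0.9, 0.2]
eef_pos: [0.4542, -0.0432, 0.0745]
ft_force: [-0.4, 0.8, 0.1]
eef_pos: [0.4543, -0.0411, 0.0745]
ft_force: [0.5, -0.4, 1.0]
moved 0.1444108 tab rear along 0.0014915999999999818 goal 0.0013974599999999995
tcp along -0.017291106408404415 [ 0.31574368 -0.13564241  0.45697867]
```

```bash
python3 -m handwheel '{"rot":[[0,0,0],[0,0,0],[0,0,0]],"offset":[[0,-0.01,0],[0,-0.01,0],[0,-0.01,0]],"jaw":[1,1,1]}' | egrep 'pos|ft'
python3 tr.py|tail -2
python3 - <<'E'
from h import *
b=arm.get_image('scene')
cv2.imwrite('pics/scene10.png',b[:,:,::-1])
a=cv2.imread('pics/scene9.png')[165:265,310:410]
b=b[165:265,310:410,::-1]
cv2.imwrite('pics/l.png',cv2.resize(np.hstack([a,b]),(800,400),interpolation=cv2.INTER_CUBIC))
E
```

```text
eef_pos: [0.4544, -0.0392, 0.0746]
ft_force: [0.3, -0.8, -0.3]
moved 0.14690207000000002 tab rear along 0.0039828699999999995 goal 0.0013974599999999995
tcp along -0.015401972004267891 [-0.32396934  0.5299757  -0.11768485]
```

View pics/l.png

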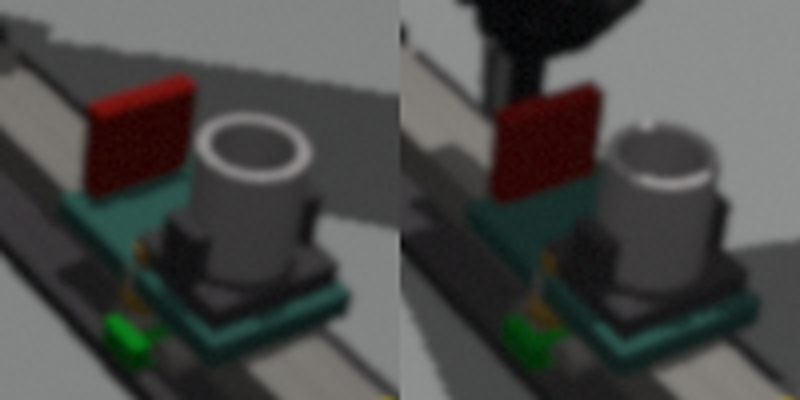

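The carrier moved a further ~5 mm with almost no force, so I'll back off and measure from the top.

```bash
python3 -m handwheel '{"rot":[[0,0,0],[0,0,0],[0,0,0],[0,0,0],[0,0,0]],"offset":[[0,0.1,0],[0,0.3,0],[0,0.5,0],[0,0.7,-0.2],[0,0.9,-0.4]],"jaw":[1,1,1,1,1]}' | egrep 'pos|ft'
python3 -m handwheel '{"rot":[[0,0,0],[0,0,0],[0,0,0],[0,0,0],[0,0,0]],"offset":[[0,0.2,-0.1],[0,0.4,-0.1],[0,0.5,-0.1],[0,0.5,-0.1],[0,0.5,-0.1]],"jaw":[1,1,1,1,1]}' | egrep 'pos|ft'
python3 tr.py|tail -2
python3 - <<'E'
from h import *
D=np.array([.0523,.9986]);c=arm.get_calibration('top')
im=arm.get_image('top');cv2.imwrite('pics/top11.png',im[:,:,::-1])
print([ray(c,*cv2.minAreaRect(p.astype(np.float32))[0],.094)[:2]@D for p,st in blobs(im,'red')])
cv2.imwrite('pics/m.png',np.hstack([cv2.resize(x[245:315,185:285],(570,400),interpolation=cv2.INTER_CUBIC)[:,:400] for x in (cv2.imread('pics/top9.png'),im[:,:,::-1])]))
print(arm.read_state()['t'])
E
```

```text
eef_pos: [0.4441, -0.1987, 0.1322]
ft_force: [1.5, -0.7, -0.2]
eef_pos: [0.4403, -0.2987, 0.1533]
ft_force: [0.1, 0.7, -0.4]
moved 0.14706567 tab rear along 0.0041464699999999854 goal 0.0013974599999999995
tcp along -0.2740403587868413 [-0.19081199  0.72077336 -0.3707616 ]
[np.float64(-0.08223245482520863), np.float64(0.005388403896591745)]
10.4667
```

View pics/m.png

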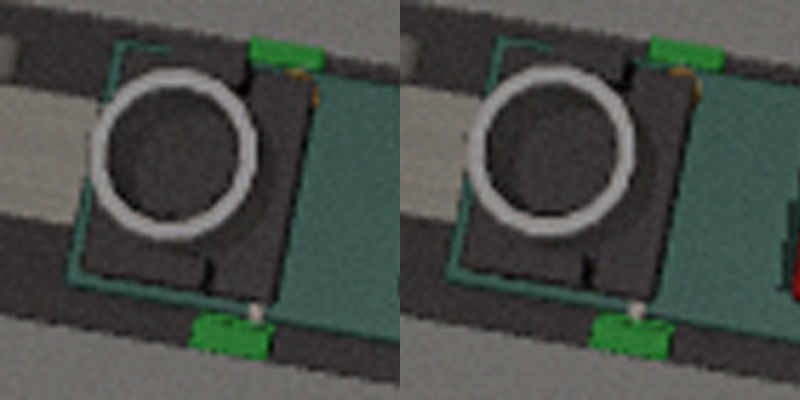

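The white mark is now within 1–2 mm of the green block's centre. To confirm it's in the detent, I'll do a gentle probe and watch for the resistance to rise.

```bash
python3 -m handwheel '{"rot":[[0,0,0],[0,0,0],[0,0,0],[0,0,0],[0,0,0]],"offset":[[0,-0.2,0.1],[0,-0.4,0.2],[0,-0.6,0.3],[0,-0.75,0.4],[0,-0.85,0.4]],"jaw":[1,1,1,1,1]}' | egrep 'pos|ft'
python3 -m handwheel '{"rot":[[0,0,0],[0,0,0],[0,0,0],[0,0,0],[0,0,0]],"offset":[[0,-0.1,0],[0,-0.2,0],[0,-0.3,0],[0,-0.35,0],[0,-0.35,0]],"jaw":[1,1,1,1,1]}' | egrep 'pos|ft'
python3 st.py .4544 -.042 .0735;python3 tr.py|tail -2
```

```text
eef_pos: [0.4457, -0.1222, 0.0689]
ft_force: [-0.2, 0.6, -1.2]
eef_pos: [0.4526, -0.0556, 0.073]
ft_force: [0.7, 0.5, 0.1]
11.3 [ 0.4526 -0.0556  0.073 ] [0.7 0.5 0.1] -0.00019600845067301487
[[ 0.999 -0.049 -0.001]
 [-0.049 -0.999  0.001]
 [-0.001 -0.001 -1.   ]]
offset [ 0.006 -0.068 -0.002]
rot [-0.001  0.001  0.004]
moved 0.14800624999999998 tab rear along 0.005087049999999954 goal 0.0013974599999999995
tcp along -0.033059910131077695 [-0.61955232 -0.67442604  0.25486668]
```

```bash
python3 -m handwheel '{"rot":[[0,0,0],[0,0,0],[0,0,0],[0,0,0],[0,0,0]],"offset":[[0,-0.03,0],[0,-0.06,0],[0,-0.08,0],[0,-0.08,0],[0,-0.08,0]],"jaw":[1,1,1,1,1]}' | egrep 'pos|ft'
python3 -m handwheel '{"rot":[[0,0,0],[0,0,0],[0,0,0]],"offset":[[0,-0.005,0],[0,-0.005,0],[0,-0.005,0]],"jaw":[1,1,1]}' | egrep 'pos|ft'
python3 -m handwheel '{"rot":[[0,0,0],[0,0,0],[0,0,0]],"offset":[[0,-0.005,0],[0,-0.005,0],[0,-0.005,0]],"jaw":[1,1,1]}' | egrep 'pos|ft'
python3 -m handwheel '{"rot":[[0,0,0],[0,0,0],[0,0,0]],"offset":[[0,-0.005,0],[0,-0.005,0],[0,-0.005,0]],"jaw":[1,1,1]}' | egrep 'pos|ft'
```

```text
eef_pos: [0.4543, -0.0424, 0.0735]
ft_force: [0.2, -0.6, 0.1]
eef_pos: [0.4543, -0.0415, 0.0735]
ft_force: [-0.3, 0.8, -0.6]
eef_pos: [0.4544, -0.0403, 0.0735]
ft_force: [-0.1, -0.6, -0.3]
eef_pos: [0.4544, -0.0392, 0.0735]
ft_force: [-0.3, -0.1, 0.5]
```

```bash
python3 -m handwheel '{"rot":[[0,0,0],[0,0,0],[0,0,0]],"offset":[[0,-0.005,0],[0,-0.005,0],[0,-0.005,0]],"jaw":[1,1,1]}' | egrep 'pos|ft'
python3 -m handwheel '{"rot":[[0,0,0],[0,0,0],[0,0,0]],"offset":[[0,-0.005,0],[0,-0.005,0],[0,-0.005,0]],"jaw":[1,1,1]}' | egrep 'pos|ft'
python3 -m handwheel '{"rot":[[0,0,0],[0,0,0],[0,0,0]],"offset":[[0,-0.005,0],[0,-0.005,0],[0,-0.005,0]],"jaw":[1,1,1]}' | egrep 'pos|ft'
python3 tr.py|tail -2
```

```text
eef_pos: [0.4544, -0.0382, 0.0735]
ft_force: [0.1, -0.1, 0.2]
eef_pos: [0.4545, -0.0372, 0.0735]
ft_force: [0.4, 0.9, -0.5]
eef_pos: [0.4546, -0.0362, 0.0735]
ft_force: [0.3, 0.4, -0.3]
moved 0.15079138 tab rear along 0.007872179999999979 goal 0.0013974599999999995
tcp along -0.01241692491129545 [ 0.11265177  0.4743907  -0.19483479]
```

```bash
cat > tr2.py <<'E'
from h import *
import sys
c=arm.get_calibration('scene');D=np.array([.0523,.9986])
def f(im):
    r,g,b=[im[:,:,i].astype(int) for i in range(3)]
    m=((r>45)&(r>2.2*g)&(r>2.2*b)).astype(np.uint8)
    m[:, :270]=0; m[:130,:]=0
    n,l,st,ce=cv2.connectedComponentsWithStats(m);i=1+np.argmax(st[1:,4])
    p=np.argwhere(l==i)[:,::-1].astype(np.float32);q=cv2.minAreaRect(p)
    x,y,w,h,a=st[i]
    return a,[round(float(ray(c,*u,.072)[:2]@D)*1000,1) for u in (p.mean(0),q[0],(x+w/2,y+h/2))]
for n in ('scene0','scene9','scene10'): print(n,f(cv2.imread(f'pics/{n}.png')[:,:,::-1]))
im=arm.get_image('scene');cv2.imwrite(f'pics/{sys.argv[1]}.png',im[:,:,::-1]);print(f(im))
s=arm.read_state();print(s['t'],s['eef_pos'][:2]@D,s['ft_force'])
E
python3 tr2.py scene12
```

```text
scene0 (np.int32(105), [-160.8, -160.9, -158.3])
scene9 (np.int32(158), [-20.5, -20.4, -18.5])
scene10 (np.int32(267), [-4.3, 3.9, 3.8])
(np.int32(253), [-1.5, 3.0, 4.6])
13.3667 -0.012433508714622914 [ 0.19596183 -0.52510351  0.27192722]
```

```bash
python3 - <<'E'
from h import *
c=arm.get_calibration('scene');D=np.array([.0523,.9986])
L=lambda n:cv2.cvtColor(cv2.imread(f'pics/{n}.png'),cv2.COLOR_BGR2GRAY).astype(np.float32)
# image shift per mm along travel
E=c['extrinsics']
def pr(p):
    q=E[:3,:3]@p+E[:3,3];return np.array([c['cx']+c['fx']*q[0]/-q[2],c['cy']-c['fy']*q[1]/-q[2]])
p=np.array([.453,.05,.07]);print('px per mm',pr(p+[.00005,.001,0])-pr(p))
t=L('scene10')[190:262,352:400]
for n in('scene9','scene10','scene12'):
    W=np.eye(2,3,dtype=np.float32);W[:,2]=[352,190]
    cc,W=cv2.findTransformECC(t,L(n),W,cv2.MOTION_TRANSLATION,(3,200,1e-6),None,5)
    print(n,cc,W[:,2]-[352,190])
E
```

```text
px per mm [0.38977616 0.34591139]
scene9 0.707079566967897 [-3.2729187  -0.83531189]
scene10 0.9998169952839437 [-0.0078125  -0.00115967]
scene12 0.9982213898267784 [1.42822266 1.26948547]
```

```bash
python3 -m handwheel '{"rot":[[0,0,0],[0,0,0],[0,0,0],[0,0,0]],"offset":[[0,0.05,0],[0,0.15,0],[0,0.15,0],[0,0.15,0]],"jaw":[1,1,1,1]}' | egrep 'pos|ft'
cat > ecc.py <<'E'
from h import *
import sys
im=arm.get_image('scene');cv2.imwrite(f'pics/{sys.argv[1]}.png',im[:,:,::-1])
L=lambda n:cv2.cvtColor(cv2.imread(f'pics/{n}.png'),cv2.COLOR_BGR2GRAY).astype(np.float32)
t=L('scene10')[190:262,352:400]
W=np.eye(2,3,dtype=np.float32);W[:,2]=[352,190]
cc,W=cv2.findTransformECC(t,L(sys.argv[1]),W,cv2.MOTION_TRANSLATION,(3,200,1e-6),None,5)
d=W[:,2]-[352,190];k=np.array([.39,.346]);print('cc',cc,'mm since scene10',d@k/(k@k))
s=arm.read_state();print(s['t'],s['eef_pos'][:2]@np.array([.0523,.9986]),s['ft_force'])
E
python3 ecc.py s13
```

```text
eef_pos: [0.4531, -0.0671, 0.0736]
ft_force: [0.5, 0.5, 0.7]
cc 0.947135457434178 mm since scene10 3.645127870134346
13.75 -0.04280200769923511 [-0.7067423  -0.93218838  1.14849001]
```

```bash
python3 -m handwheel '{"rot":[[0,0,0],[0,0,0],[0,0,0],[0,0,0]],"offset":[[0,-0.08,0],[0,-0.14,0],[0,-0.15,0],[0,-0.15,0]],"jaw":[1,1,1,1]}' | egrep 'pos|ft'
python3 ecc.py s14
python3 -m handwheel '{"rot":[[0,0,0],[0,0,0]],"offset":[[0,-0.005,0],[0,-0.005,0]],"jaw":[1,1]}' | egrep 'pos|ft'
python3 ecc.py s15
python3 -m handwheel '{"rot":[[0,0,0],[0,0,0]],"offset":[[0,-0.005,0],[0,-0.005,0]],"jaw":[1,1]}' | egrep 'pos|ft'
python3 ecc.py s16
```

```text
eef_pos: [0.4543, -0.0355, 0.0733]
ft_force: [0.5, 1.3, 0.5]
cc 0.9983143071832876 mm since scene10 3.6234487536993663
14.1333 -0.012123581420613825 [-0.76876342  0.05711447 -0.26806613]
eef_pos: [0.4547, -0.0355, 0.0735]
ft_force: [0.3, -0.3, -0.6]
cc 0.998356365372334 mm since scene10 3.6517291814663344
14.35 -0.011707880117992384 [-0.5641451   0.77537933 -0.62953399]
eef_pos: [0.4547, -0.0345, 0.0735]
ft_force: [0.5, -0.0, 0.4]
cc 0.9986720666693466 mm since scene10 3.730469441601235
14.5667 -0.010698115035698322 [ 0.016088   -1.56338845  0.48654642]
```

```bash
python3 -m handwheel '{"rot":[[0,0,0],[0,0,0]],"offset":[[0,-0.005,0],[0,-0.005,0]],"jaw":[1,1]}' | egrep 'pos|ft'
python3 ecc.py s17
python3 -m handwheel '{"rot":[[0,0,0],[0,0,0]],"offset":[[0,-0.005,0],[0,-0.005,0]],"jaw":[1,1]}' | egrep 'pos|ft'
python3 ecc.py s18
```

```text
eef_pos: [0.4548, -0.0342, 0.0736]
ft_force: [-1.2, -5.2, -0.4]
cc 0.9983445558896233 mm since scene10 3.9961320009373873
14.7833 -0.010349230349326345 [-0.83680393 -5.14050675 -0.8419425 ]
eef_pos: [0.4548, -0.0339, 0.0736]
ft_force: [-1.1, -8.2, -1.3]
cc 0.9983659304392453 mm since scene10 4.258917454227423
15.0 -0.010089192637716949 [ 0.02398192 -8.47521295 -1.05268997]
```

The tab now resists with 5–8 N after only 0.6 mm of motion, so the carrier is held by the detent. I'll retreat and do a final check.

```bash
python3 -m handwheel '{"rot":[[0,0,0],[0,0,0],[0,0,0],[0,0,0],[0,0,0]],"offset":[[0,0.05,0],[0,0.25,0],[0,0.45,0],[0,0.65,-0.2],[0,0.85,-0.4]],"jaw":[1,1,1,1,1]}' | egrep 'pos|ft'
python3 -m handwheel '{"rot":[[0,0,0],[0,0,0],[0,0,0],[0,0,0],[0,0,0]],"offset":[[0,0.2,-0.1],[0,0.4,-0.1],[0,0.5,-0.1],[0,0.5,-0.1],[0,0.5,-0.1]],"jaw":[1,1,1,1,1]}' | egrep 'pos|ft'
python3 ecc.py s19
python3 - <<'E'
from h import *
D=np.array([.0523,.9986]);c=arm.get_calibration('top')
im=arm.get_image('top');cv2.imwrite('pics/top12.png',im[:,:,::-1])
print([ray(c,*cv2.minAreaRect(p.astype(np.float32))[0],.094)[:2]@D for p,st in blobs(im,'red')])
E
```

```text
eef_pos: [0.445, -0.1814, 0.1311]
ft_force: [1.4, -0.2, -0.2]
eef_pos: [0.4412, -0.2816, 0.1522]
ft_force: [-0.6, -0.1, 0.6]
cc 0.7209611656343812 mm since scene10 3.70448600566278
15.8833 -0.2569152558057749 [-0.40968584  0.40133877 -0.18667162]
[np.float64(-0.0820396147841317), np.float64(0.00909016696569312)]
```

```bash
python3 -c "
from bench import arm
print(arm.sign_off())"
```

```text
the job is handed in; nothing more can be done
None
```

The sleeve carrier is in the green detent, confirmed by 8 N of resistance to a further push and by the cameras to within about 2 mm. The gripper has let go of it and the plate carrier did not move. I handed the job in at about 16 s of the 34 s limit.

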